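Roll a dowel up to the set stop and nip it with the keeper

ROBOT

A 6-joint arm with a two-finger parallel gripper is mounted at the origin on a cart in front of the work surface, level with it; the furniture and walls round the work are solid. World frame = base frame: x ahead of the robot, y to its left, z up, the work surface at z = 0. Lengths are in mm, angles in rad, forces in N, time in s.
With the tool pointing down it reaches from about 350 to 1000 mm from the base axis. Payload 7.1 kg.
Tool frame: the origin (TCP) lies at the very end of the fingers, on their centre line; the grasp point (between the pads) lies 19 mm behind it (bot.pinch_z is the distance from the TCP to the grasp point, in mm); z points along the fingers, y is the direction in which the jaws open and shut (so a half turn about z gives the same grasp; the last joint's range is limited). The gripper opens to 85 mm and grips with 20 to 120 N. Pads are 22 mm wide; open, the fingers measure 114 mm over their backs; the gripper's body (76 mm by 85 mm) begins 54 mm behind the grasp point. The pads swing forward as they close: fully open they stand 13 mm farther back than shut.
Start: joints at [-0.019, 0.423, 1.63, -0, 1.089, -0.019], TCP at [624.984, 0.026, 231.319] pointing down, gripper open.
Joint ranges: [-3, 3], [-0.9, 2.11], [0.09, 2.58], [-1.31, 4.45], [0.11, 2.69], [-2.54, 2.54]. Speed limits (rad/s): [2.39, 2.39, 3.01, 3.14, 3.14, 3.14].

INTERFACE

Orientations are given as a unit quaternion [w, x, y, z].
In Python, from plant import bot gives the robot as it stands.
- The arm moves only by the tool jog_arm, never from a script. Its argument "deltas" is a list of rows, each an object of numbers: "gripper": the opening, from 0 (shut) to 1 (fully open); "tx", "ty", "tz": the shift along the world's x, y, z in mm; "wx", "wy", "wz": the turn, a rotation vector about the world's x, y, z in rad. In form: [{"gripper": .., "tx": .., "ty": .., "tz": .., "wx": .., "wy": .., "wz": ..}, ...]. A call has 1 to 20 rows; each row is the pose to reach, as a shift and turn from the pose measured when the call began; what a row does not reach only later rows make up. A row lasts 1/10 s, in which the tool goes at most 50 mm and 8.59 degrees, less where a joint would pass 70% of its speed; a pose out of reach is approached as far as the arm can. A call with a gripper value outside its range is refused whole. The fingers move at their own pace and stop on an object; the grip force is fixed at half the most. Time passes only in rows, so rows that repeat a pose let the fingers close. It gives the time, the measured TCP pose, the force and the opening at its end, in the units of the state.
- bot.get_state(): the state, without advancing time (a new reading comes with each control period).
- bot.capture(name): name is "scene" or "side" or "wrist"; returns the picture (420x560x3 uint8, red, green, blue); there is no depth.
- bot.get_calibration(name): a dict with "K" (3x3 intrinsics, pixels), "xyz" and "orientation" of the camera in the world; the wrist camera has in their place "tool_from_camera" (4x4, takes a point from camera to tool coordinates, whose origin is the TCP and whose axes are the flange's). Camera axes: x right, y down, z forward; pixel columns grow to the right and rows downward; lengths in mm; the calibration is good to about 2 mm. A picture is of the moment at which its call begins: read the wrist's pose just before it. get_calibration takes no time and is no camera call.
- bot.job_done(): hands the job in, once; it reports no verdict.
Trained networks look in the newest picture that a camera, given by its name, has taken for a name from the list of things; names that differ only in an ending like _2 or _b are one class to them, and where a whole thing is asked for, a point or a joint stands for the part that bears it (a point fixed in the world has none). Each returns a list of dicts, best first, with "conf" (0 to 1); they miss things now and then, are a little off and sometimes report something else, mostly with a low value. They report only what shows in the picture. A call takes as long as a camera call. They do not tell look-alikes from the thing itself.
- bot.boxes_of(camera, name): "xy" ([column, row] in pixels, amid what is visible of it).
- bot.place_of(camera, name): "xy" ([column, row] in pixels: a listed point, or the origin of a listed thing).
The state is a dict: "time": time; "joint_positions": joint angles; "qd": joint speeds; "tau": joint torques, N m; "tcp_pos": TCP position; "eef_rot": TCP orientation; "wrist_force": force on the tool from outside, world axes, zero at the start; "wrist_torque": the same for the moment, N m; "opening": opening from 0.0 (shut) to 1.0 (fully open).
Only numpy, scipy, OpenCV 4.12 (cv2) and the standard library are available. Lean on these libraries where they do the work, as an engineer would, in place of code of your own. Each camera call takes 0.05 s, during which the arm holds its last target. There are 200 camera calls.

TASK

Get the dowel ready for drilling in the wooden jig: push against its side with the fingers to roll it along the bed until you feel it come lightly up against the steel pad of the stop (the block with the brass knob), leaving the keeper (the block with the wooden tab) where it is meanwhile. Then push the keeper up behind the dowel until it bears on it with a firm but light pressure (about 6 N on the dowel), so that the dowel stays trapped with no play, and let go. The stop has been set to size and is held by friction only, so do not shift it; do not lift the dowel out of the bed, and leave the things around the jig alone.

Things in the scene. Friction and masses are not known exactly. Their poses are not given: they have to be found in the camera images.
- jig: wooden clamping jig, 400 x 180 mm, fixed on the bench. Origin under its centre at bench level; x runs along the lane from the keeper toward the stop, z up, y across. Bed top at z = 14 mm; along both sides a rail 20 mm wide and 12 mm above the bed, 138 mm apart inside
- dowel: loose plain wooden dowel, 36 mm in diameter, 130 mm long, 0.08 to 0.15 kg, lying across the bed, at least 85 mm clear of the keeper. Origin at its centre (18 mm above the bed), y along its axis; x and z turn as it rolls. It rolls easily (under 1 N) and comes to rest within millimetres when left
- stop: wooden block across the lane, 134 mm wide, 36 mm high, brass knob on top. Origin: foot of its face toward the dowel, mid-lane, bed level; axes as the jig's, block toward +x. A steel pad (90 mm wide, 5 to 31 mm above the bed) stands out from this face toward the dowel by 6 to 34 mm, set anew each time and not measured; the dowel meets the pad. Friction-held: slips above about 11 N
- keeper: wooden block across the lane, 28 mm thick, 134 mm wide, top 36 mm above the bed, wooden tab in the middle of its top (16 mm along the lane, 50 across, to 64 mm up). Origin at the foot of its flat face toward the dowel, on the centre line at bed level; axes as the jig's; its back face is at x = -28 mm. Slides along x only against about 4 N of friction; stays where left
- glue_bottle: white glue bottle, 53 mm across, 168 mm tall, standing on the bench beyond the jig; origin at the centre of its foot
- screw_tin: open round tin, 67 mm across, 32 mm tall, on the bench beyond the jig; origin at the centre of its foot
- dog_1: upright wooden bench dog (a round plug 40 mm across and 56 mm tall) standing on the bench on the robot's side of the jig; origin at the centre of its foot
- dog_2: squat wooden bench dog (a round plug 42 mm across and 22 mm tall) on the bench on the robot's side of the jig; origin at the centre of its foot
Things that resemble listed ones, but are neither listed nor needed, are in the scene too. Leave any orange look-alike of the dowel alone.

How it is judged (in metres and radians):
On the way, in this order (a step that is already met when the one before it is completed fails the run):
1. the dowel is rolling on the bed, pushed by the fingers, with the keeper left where it was (angular speed of dowel above 0.4 rad/s and distance of dowel from where it was at the start of the episode above 0.015 m and distance of keeper from where it was at the start of the episode below 0.01 m and z of dowel in the frame of jig between 0.028 and 0.036 m and y of dowel in the frame of jig between -0.01 and 0.01 m), for 0.1 s.
2. the dowel is held lightly against the stop by the fingers (more than 0.5 N), the keeper still where it was (z of dowel in the frame of jig between 0.028 and 0.036 m and y of dowel in the frame of jig between -0.01 and 0.01 m and contact force between dowel and stop above 0.5 N and contact force between the fingers and dowel above 0.3 N and distance of keeper from where it was at the start of the episode below 0.01 m), for 0.1 s.
3. the keeper presses the dowel against the stop with more than 4 N (z of dowel in the frame of jig between 0.028 and 0.036 m and y of dowel in the frame of jig between -0.01 and 0.01 m and contact force between keeper and dowel above 4 N and contact force between dowel and stop above 4 N), for 0.2 s.
At the end, for the whole second after the job is handed in: The dowel lies on the bed between the rails, square across the lane (within 3 degrees) and at rest, still nipped: stop and keeper each bear on it with more than 0.3 N after letting go; the stop is within 1.8 mm of where it was set (contact force between keeper and dowel above 0.3 N and contact force between dowel and stop above 0.3 N and z of dowel in the frame of jig between 0.028 and 0.036 m and y of dowel in the frame of jig between -0.01 and 0.01 m and distance of stop from where it was at the start of the episode below 0.0018 m and linear speed of dowel below 0.01 m/s and angle between the y axis of dowel and the y axis of jig, either way round below 0.05 rad); the robot touches nothing.
It fails at once if the stop is shifted by more than 1.8 mm (distance of stop from where it was at the start of the episode above 0.0018 m).
It fails at once if the dowel is lifted off the bed (z of dowel in the frame of jig above 0.042 m).
It fails at once if a bystander beside the jig is moved by more than 15 mm (distance of any of glue_bottle, screw_tin, dog_1, dog_2 from where it was at the start of the episode above 0.015 m).
It also fails if it takes over 64 s, if anything falls off the work surface, if the arm or the gripper's body presses on something with over 40 N, if the wrist force passes 120 N, or if a joint passes its speed limit or range.

## Working session

There is one attempt and no reset: what is moved stays moved. The work goes in short steps, Python scripts to look and compute and a tool call to move; the robot and the scene stay as the last step left them, time stands still between calls to the robot, and variables do not carry over. Pictures are saved under pics/ and viewed, about 8 in all and at most 12, crops included, and the job is handed in when it is done.

Besides the shell and the picture viewer there is one more tool, called after "Request:" as a command line: name --argument value ..., lists and objects as JSON in quotes. jog_arm: Moves the arm, as the interface text tells. Its arguments: {"type":"object","properties":{"deltas":{"type":"array","items":{"type":"object","properties":{"gripper":{"type":"number"},"tx":{"type":"number"},"ty":{"type":"number"},"tz":{"type":"number"},"wx":{"type":"number"},"wy":{"type":"number"},"wz":{"type":"number"}}}}},"required":["deltas"]}

```bash
mkdir -p pics; cat > h.py <<'E'
import numpy as np, cv2
from scipy.spatial.transform import Rotation as R
from plant import bot
def cam(name):
    c=bot.get_calibration(name); K=np.array(c["K"])
    if "xyz" in c:
        q=c["orientation"]; return K,R.from_quat([q[1],q[2],q[3],q[0]]).as_matrix(),np.array(c["xyz"])
    s=bot.get_state(); q=s["eef_rot"]; T=np.array(c["tool_from_camera"])
    Rt=R.from_quat([q[1],q[2],q[3],q[0]]).as_matrix()
    return K,Rt@T[:3,:3],Rt@T[:3,3]+np.array(s["tcp_pos"])
def ray(C,xy,z):
    K,Rm,t=C; d=Rm@np.linalg.solve(K,[xy[0],xy[1],1]); return t+d*(z-t[2])/d[2]
def proj(C,p):
    K,Rm,t=C; v=K@(Rm.T@(np.array(p)-t)); return v[:2]/v[2]
def snap(name,f):
    C=cam(name); im=bot.capture(name); cv2.imwrite(f"pics/{f}.png",im[:,:,::-1]); return C,im
E
python3 - <<'E'
from h import *
Z=dict(jig=0,dowel=32,stop=14,keeper=14,glue_bottle=0,screw_tin=0,dog_1=0)
for n in("scene","side","wrist"):
    C,im=snap(n,n+"0")
    print(n,C[2].round())
    for k in Z:
        for d in bot.place_of(n,k)[:3]: print(k,round(d["conf"],2),np.round(d["xy"]),ray(C,d["xy"],Z[k]).round(1))
print(bot.get_state())
a=[cv2.imread(f"pics/{n}0.png") for n in("scene","side")]
E
```

```text
scene [200. 743. 594.]
jig 0.73 [282. 220.] [547.  33.   0.]
jig 0.43 [306. 180.] [ 561.6 -145.2    0. ]
jig 0.42 [344. 219.] [419.2 -23.4   0. ]
dowel 0.94 [278. 205.] [557.3  25.9  32. ]
dowel 0.59 [351. 311.] [316.1 253.9  32. ]
stop 0.58 [306. 179.] [ 554.3 -128.4   14. ]
keeper 0.71 [250. 259.] [541.3 190.4  14. ]
glue_bottle 0.72 [217. 216.] [687.4  80.3   0. ]
screw_tin 0.81 [249. 183.] [690.1 -74.5   0. ]
dog_1 0.81 [343. 220.] [420.  -21.4   0. ]
dog_1 0.74 [218. 220.] [677.4  93.4   0. ]
side [  13. -691.  484.]
jig 0.88 [294. 228.] [541.4  24.7   0. ]
dowel 0.8 [156. 202.] [322.2 225.6  32. ]
dowel 0.78 [293. 213.] [540.4  29.3  32. ]
stop 0.65 [348. 252.] [ 556.7 -122.7   14. ]
keeper 0.57 [253. 195.] [536.5 182.4  14. ]
glue_bottle 0.82 [330. 206.] [670.4  66.4   0. ]
screw_tin 0.59 [384. 232.] [684.1 -86.8   0. ]
dog_1 0.9 [260. 254.] [427.2 -24.6   0. ]
dog_1 0.66 [222. 236.] [397.6  71.5   0. ]
wrist [626.  74. 374.]
jig 0.58 [221. 158.] [549.9  29.    0. ]
jig 0.41 [334. 236.] [697.1 -76.2   0. ]
dowel 0.71 [215. 157.] [549.2  34.2  32. ]
dowel 0.69 [228. 273.] [ 556
[... 392 characters left out ...]
 'joint_positions': array([-1.89927262e-02,  4.23098070e-01,  1.62991259e+00, -3.10882560e-05,
        1.08858313e+00, -1.89860586e-02]), 'qd': array([ 5.68376767e-04, -9.20379578e-04,  2.70336321e-03, -1.10991950e-04,
        1.40419834e-03, -8.57715678e-05]), 'tau': array([ 4.86661593e-04, -5.57344079e+01, -2.82148737e+01,  8.20211108e-05,
        8.36043109e-04,  9.94152089e-06]), 'tcp_pos': array([6.24981453e+02, 2.23255241e-02, 2.31315311e+02]), 'eef_rot': array([ 9.14001269e-06,  7.07104041e-01,  7.07109521e-01, -1.03171810e-05]), 'wrist_force': array([ 0.81133792, -0.68926499,  0.64844422]), 'wrist_torque': array([-0.02123801, -0.02580876, -0.02708889]), 'opening': 0.9990122083395717}
```

View pics/scene0.png

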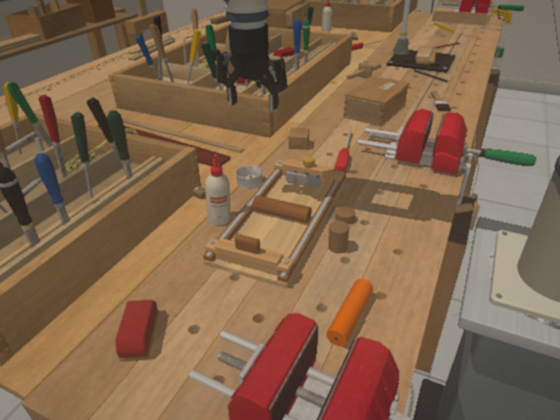

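View pics/side0.png

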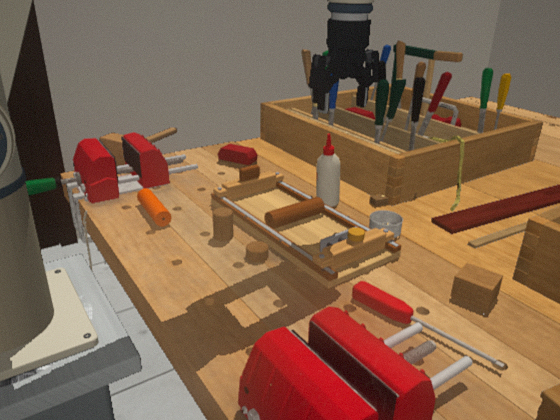

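View pics/wrist0.png

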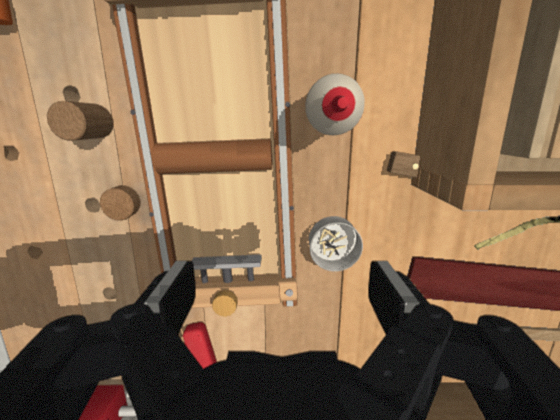

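The wrist view shows the lane running along about -y: keeper tab at (200,5), dowel at (213,157), stop pad at (228,262). The rails run at columns 125→165 and 277→290. Next I check the lane's direction and the 3-D positions from the rails.

```bash
python3 - <<'E'
from h import *
C=cam("wrist")
for n,a,b in(("R",(277,5),(290,270)),("L",(125,15),(165,262))):
    p,q=ray(C,a,26),ray(C,b,26); d=q-p; print(n,p.round(1),q.round(1),np.arctan2(d[0],-d[1]).round(4))
p,q=ray(C,(157,158),40),ray(C,(270,153),40); print("dowel",p,q,np.arctan2((q-p)[1],(q-p)[0]))
p,q=ray(C,(192,258),45),ray(C,(262,256),45); print("pad top",p,q,np.arctan2((q-p)[1],(q-p)[0]))
S=cam("side");W=cam("scene")
def tri(a,b):
    A=[];B=[]
    for (K,Rm,t),x in a,b:
        d=Rm@np.linalg.solve(K,[*x,1]);d/=np.linalg.norm(d);P=np.eye(3)-np.outer(d,d);A.append(P);B.append(P@t)
    return np.linalg.solve(sum(A),sum(B))
print("tab centre top?",tri((W,(248,238)),(S,(249,168))), "knob",tri((W,(308,161)),(S,(356,235))))
E
```

```text
R [621.1 186.4  26. ] [ 636.7 -113.2   26. ] 0.052
L [465.2 177.6  26. ] [ 474.5 -101.6   26. ] 0.0332
dowel [486.22464927  33.84310593  40.        ] [612.80107986  39.32737548  40.        ] 0.04330064872766375
pad top [516.3334844  -86.65884003  45.        ] [601.82680358 -84.00776695  45.        ] 0.030999192261607744
tab centre top? [536.72633174 198.94239294  74.17344404] knob [ 554.51893656 -141.23201698   58.99319419]
```

Request:
jog_arm --deltas '[{"gripper": 0.5, "tx": -20, "ty": 20, "tz": -20, "wz": 0.02}, {"gripper": 0.5, "tx": -50, "ty": 50, "tz": -50, "wz": 0.045}, {"gripper": 0.5, "tx": -78, "ty": 82, "tz": -85, "wz": 0.045}, {"gripper": 0.5, "tx": -78, "ty": 82, "tz": -110, "wz": 0.045}, {"gripper": 0.5, "tx": -78, "ty": 82, "tz": -110, "wz": 0.045}, {"gripper": 0.5, "tx": -78, "ty": 82, "tz": -110, "wz": 0.045}, {"gripper": 0.5, "tx": -78, "ty": 82, "tz": -110, "wz": 0.045}]'

```text
$.deltas[0]: bad value
```

```bash
python3 - <<'E'
from h import *
C,im=snap("wrist","wrist1")
s=bot.get_state();print(s["tcp_pos"],s["opening"],s["wrist_force"])
for k,z in(("dowel",32),("stop",14),("keeper",14)):
    for d in bot.place_of("wrist",k)[:2]: print(k,round(d["conf"],2),np.round(d["xy"]),ray(C,d["xy"],z).round(1))
E
```

```text
[6.24989593e+02 2.14673764e-02 2.31322077e+02] 1.0010429533015723 [ 0.45579966  0.32955024 -0.1134929 ]
dowel 0.96 [219. 157.] [553.6  33.9  32. ]
stop 0.77 [228. 273.] [ 552.4 -124.    14. ]
stop 0.74 [199.   6.] [538.9 189.9  14. ]
keeper 0.69 [201.   5.] [541.3 190.3  14. ]
```

View pics/wrist1.png

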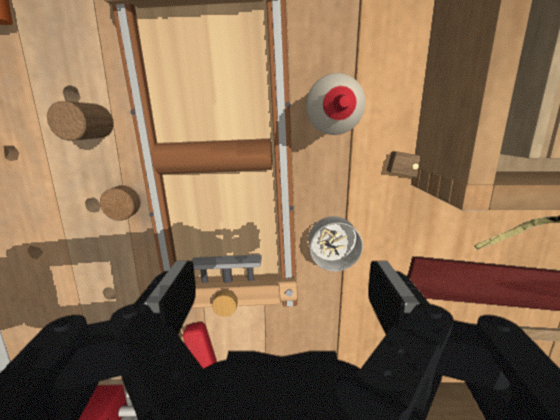

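The move was refused, probably because each row needs every key, so the view is unchanged. I'll resend it with all of them.

Request:
jog_arm --deltas '[{"gripper": 0.5, "tx": -20, "ty": 20, "tz": -20, "wx": 0, "wy": 0, "wz": 0.02}, {"gripper": 0.5, "tx": -50, "ty": 50, "tz": -50, "wx": 0, "wy": 0, "wz": 0.045}, {"gripper": 0.5, "tx": -78, "ty": 82, "tz": -85, "wx": 0, "wy": 0, "wz": 0.045}, {"gripper": 0.5, "tx": -78, "ty": 82, "tz": -110, "wx": 0, "wy": 0, "wz": 0.045}, {"gripper": 0.5, "tx": -78, "ty": 82, "tz": -110, "wx": 0, "wy": 0, "wz": 0.045}, {"gripper": 0.5, "tx": -78, "ty": 82, "tz": -110, "wx": 0, "wy": 0, "wz": 0.045}]'

```text
time: 2.0
tcp_pos: [547.6, 82.0, 121.7]
eef_rot: [0.0, 0.691, 0.723, -0.0]
wrist_force: [-0.2, -0.5, 0.1]
opening: 0.5
```

```bash
python3 - <<'E'
from h import *
C,im=snap("wrist","wrist2")
s=bot.get_state();print(s["tcp_pos"],s["opening"],s["wrist_force"])
for k,z in(("dowel",32),("stop",14),("keeper",14)):
    for d in bot.place_of("wrist",k)[:2]: print(k,round(d["conf"],2),np.round(d["xy"]),ray(C,d["xy"],z).round(1))
E
```

```text
[548.5964554   81.80856249 122.55522398] 0.5054043656849357 [0.03173407 0.22190345 0.29691007]
dowel 0.58 [281. 266.] [550.1  34.7  32. ]
keeper 0.75 [277.  73.] [539.9 190.5  14. ]
```

View pics/wrist2.png

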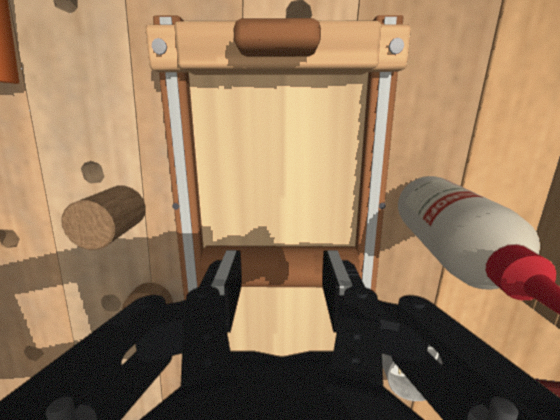

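The jig is square in the view, with the keeper tab at (277,38), the dowel at about (280,265), and the fingers behind it. Next I descend and start rolling the dowel gently.

Request:
jog_arm --deltas '[{"gripper": 0.5, "tx": 0, "ty": 0, "tz": -40, "wx": 0, "wy": 0, "wz": 0}, {"gripper": 0.5, "tx": 0, "ty": 0, "tz": -75, "wx": 0, "wy": 0, "wz": 0}, {"gripper": 0.5, "tx": 0, "ty": 0, "tz": -95, "wx": 0, "wy": 0, "wz": 0}, {"gripper": 0.5, "tx": 0, "ty": 0, "tz": -101, "wx": 0, "wy": 0, "wz": 0}, {"gripper": 0.5, "tx": 0, "ty": 0, "tz": -101, "wx": 0, "wy": 0, "wz": 0}, {"gripper": 0.5, "tx": 0, "ty": 0, "tz": -101, "wx": 0, "wy": 0, "wz": 0}]'

```text
time: 2.8
tcp_pos: [550.0, 81.5, 23.2]
eef_rot: [0.002, 0.691, 0.722, 0.002]
wrist_force: [0.8, -0.2, 1.0]
opening: 0.498
```

Request:
jog_arm --deltas '[{"gripper": 0.5, "tx": -1, "ty": -6, "tz": -2, "wx": 0, "wy": 0, "wz": 0}, {"gripper": 0.5, "tx": 0, "ty": -12, "tz": -2, "wx": 0, "wy": 0, "wz": 0}, {"gripper": 0.5, "tx": 0, "ty": -16, "tz": -2, "wx": 0, "wy": 0, "wz": 0}, {"gripper": 0.5, "tx": 0, "ty": -20, "tz": -2, "wx": 0, "wy": 0, "wz": 0}, {"gripper": 0.5, "tx": 0, "ty": -25, "tz": -2, "wx": 0, "wy": 0, "wz": 0}, {"gripper": 0.5, "tx": 0, "ty": -30, "tz": -2, "wx": 0, "wy": 0, "wz": 0}, {"gripper": 0.5, "tx": 1, "ty": -35, "tz": -2, "wx": 0, "wy": 0, "wz": 0}, {"gripper": 0.5, "tx": 1, "ty": -40, "tz": -2, "wx": 0, "wy": 0, "wz": 0}, {"gripper": 0.5, "tx": 1, "ty": -45, "tz": -2, "wx": 0, "wy": 0, "wz": 0}, {"gripper": 0.5, "tx": 1, "ty": -50, "tz": -2, "wx": 0, "wy": 0, "wz": 0}, {"gripper": 0.5, "tx": 2, "ty": -55, "tz": -2, "wx": 0, "wy": 0, "wz": 0}, {"gripper": 0.5, "tx": 2, "ty": -60, "tz": -2, "wx": 0, "wy": 0, "wz": 0}, {"gripper": 0.5, "tx": 2, "ty": -65, "tz": -2, "wx": 0, "wy": 0, "wz": 0}, {"gripper": 0.5, "tx": 2, "ty": -70, "tz": -2, "wx": 0, "wy": 0, "wz": 0}, {"gripper": 0.5, "tx": 3, "ty": -75, "tz": -2, "wx": 0, "wy": 0, "wz": 0}, {"gripper": 0.5, "tx": 3, "ty": -80, "tz": -2, "wx": 0, "wy": 0, "wz": 0}, {"gripper": 0.5, "tx": 3, "ty": -84, "tz": -2, "wx": 0, "wy": 0, "wz": 0}, {"gripper": 0.5, "tx": 3, "ty": -87, "tz": -2, "wx": 0, "wy": 0, "wz": 0}, {"gripper": 0.5, "tx": 3, "ty": -89, "tz": -2, "wx": 0, "wy": 0, "wz": 0}, {"gripper": 0.5, "tx": 3, "ty": -90, "tz": -2, "wx": 0, "wy": 0, "wz": 0}]'

```text
time: 4.8
tcp_pos: [553.0, -8.6, 21.2]
eef_rot: [0.002, 0.692, 0.722, 0.002]
wrist_force: [-0.1, -0.3, 0.4]
opening: 0.496
```

```bash
python3 - <<'E'
from h import *
C,im=snap("side","side3")
s=bot.get_state();print(s["tcp_pos"],s["opening"],s["wrist_force"])
for n in("side","scene"):
    if n=="scene": C,im=snap(n,"scene3")
    for k,z in(("dowel",32),("stop",14),("keeper",14)):
        for d in bot.place_of(n,k)[:2]: print(n,k,round(d["conf"],2),np.round(d["xy"]),ray(C,d["xy"],z).round(1))
i=cv2.imread("pics/side3.png")[150:290,200:420]; cv2.imwrite("pics/side3c.png",cv2.resize(i,None,fx=3,fy=3))
E
```

```text
[552.94262737  -8.67811671  21.2035184 ] 0.4977662296250893 [ 0.41446031 -0.62441469  0.09405949]
side dowel 0.87 [155. 204.] [317.2 216.7  32. ]
side dowel 0.76 [318. 226.] [550.6 -40.   32. ]
side stop 0.6 [349. 251.] [ 559.9 -121.    14. ]
side keeper 0.59 [252. 194.] [537.6 186.9  14. ]
scene dowel 0.64 [352. 308.] [316.4 246.2  32. ]
scene dowel 0.63 [290. 191.] [555.6 -36.6  32. ]
scene stop 0.82 [308. 179.] [ 549.6 -130.4   14. ]
scene keeper 0.9 [252. 259.] [536.7 189.3  14. ]
```

View pics/side3c.png

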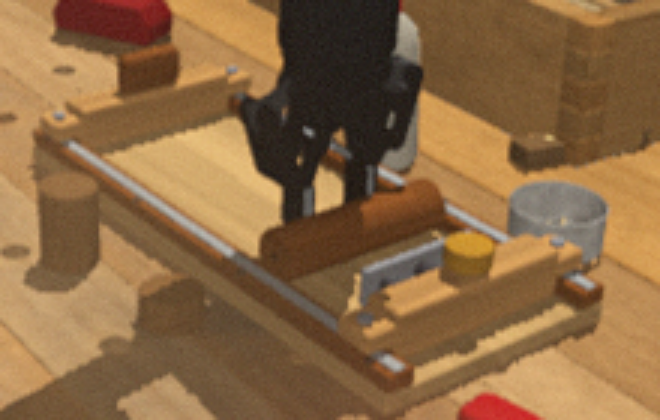

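The dowel is square in front of the fingers, with the pad still about 25 mm ahead. I'll creep on from here, watching the force.

Request:
jog_arm --deltas '[{"gripper": 0.5, "tx": 0, "ty": -3, "tz": 0, "wx": 0, "wy": 0, "wz": 0}, {"gripper": 0.5, "tx": 0, "ty": -6, "tz": 0, "wx": 0, "wy": 0, "wz": 0}, {"gripper": 0.5, "tx": 0, "ty": -9, "tz": 0, "wx": 0, "wy": 0, "wz": 0}, {"gripper": 0.5, "tx": 0, "ty": -12, "tz": 0, "wx": 0, "wy": 0, "wz": 0}, {"gripper": 0.5, "tx": 1, "ty": -15, "tz": 0, "wx": 0, "wy": 0, "wz": 0}, {"gripper": 0.5, "tx": 1, "ty": -17, "tz": 0, "wx": 0, "wy": 0, "wz": 0}, {"gripper": 0.5, "tx": 1, "ty": -18, "tz": 0, "wx": 0, "wy": 0, "wz": 0}, {"gripper": 0.5, "tx": 1, "ty": -18, "tz": 0, "wx": 0, "wy": 0, "wz": 0}]'

```text
time: 6.0
tcp_pos: [553.9, -26.5, 21.2]
eef_rot: [0.002, 0.692, 0.722, 0.002]
wrist_force: [0.1, 0.9, 0.1]
opening: 0.501
```

Request:
jog_arm --deltas '[{"gripper": 0.5, "tx": 0, "ty": -1, "tz": 0, "wx": 0, "wy": 0, "wz": 0}, {"gripper": 0.5, "tx": 0, "ty": -2, "tz": 0, "wx": 0, "wy": 0, "wz": 0}, {"gripper": 0.5, "tx": 0, "ty": -2, "tz": 0, "wx": 0, "wy": 0, "wz": 0}]'

```text
time: 6.3
tcp_pos: [554.0, -28.6, 21.2]
eef_rot: [0.002, 0.692, 0.722, 0.002]
wrist_force: [0.2, 0.3, 0.8]
opening: 0.499
```

Request:
jog_arm --deltas '[{"gripper": 0.5, "tx": 0, "ty": -1, "tz": 0, "wx": 0, "wy": 0, "wz": 0}, {"gripper": 0.5, "tx": 0, "ty": -2, "tz": 0, "wx": 0, "wy": 0, "wz": 0}, {"gripper": 0.5, "tx": 0, "ty": -2, "tz": 0, "wx": 0, "wy": 0, "wz": 0}]'

```text
time: 6.6
tcp_pos: [553.9, -30.7, 21.2]
eef_rot: [0.002, 0.692, 0.722, 0.002]
wrist_force: [0.8, -0.1, 0.9]
opening: 0.504
```

Request:
jog_arm --deltas '[{"gripper": 0.5, "tx": 0, "ty": -1, "tz": 0, "wx": 0, "wy": 0, "wz": 0}, {"gripper": 0.5, "tx": 0, "ty": -1, "tz": 0, "wx": 0, "wy": 0, "wz": 0}]'

```text
time: 6.8
tcp_pos: [553.9, -31.8, 21.2]
eef_rot: [0.002, 0.692, 0.722, 0.002]
wrist_force: [-1.2, -0.4, 0.5]
opening: 0.5
```

Request:
jog_arm --deltas '[{"gripper": 0.5, "tx": 0, "ty": -1, "tz": 0, "wx": 0, "wy": 0, "wz": 0}, {"gripper": 0.5, "tx": 0, "ty": -1, "tz": 0, "wx": 0, "wy": 0, "wz": 0}]'

```text
time: 7.0
tcp_pos: [554.0, -32.9, 21.2]
eef_rot: [0.002, 0.692, 0.722, 0.002]
wrist_force: [0.3, 0.0, -0.2]
opening: 0.499
```

Request:
jog_arm --deltas '[{"gripper": 0.5, "tx": 0, "ty": -1, "tz": 0, "wx": 0, "wy": 0, "wz": 0}, {"gripper": 0.5, "tx": 0, "ty": -1, "tz": 0, "wx": 0, "wy": 0, "wz": 0}]'

```text
time: 7.2
tcp_pos: [554.0, -34.0, 21.2]
eef_rot: [0.002, 0.692, 0.722, 0.002]
wrist_force: [0.5, -0.9, 0.0]
opening: 0.5
```

Request:
jog_arm --deltas '[{"gripper": 0.5, "tx": 0, "ty": -0.7, "tz": 0, "wx": 0, "wy": 0, "wz": 0}, {"gripper": 0.5, "tx": 0, "ty": -0.7, "tz": 0, "wx": 0, "wy": 0, "wz": 0}]'

```text
time: 7.4
tcp_pos: [554.0, -34.8, 21.2]
eef_rot: [0.002, 0.692, 0.722, 0.002]
wrist_force: [0.3, -0.1, -0.3]
opening: 0.498
```

```bash
python3 - <<'E'
from h import *
C,im=snap("side","side4")
F=[]
for _ in range(3): F.append(bot.get_state()["wrist_force"]); bot.capture("side")
print(np.round(F,2),bot.get_state()["tcp_pos"])
i=cv2.imread("pics/side4.png")[190:290,280:420]; cv2.imwrite("pics/side4c.png",cv2.resize(i,None,fx=5,fy=5,interpolation=cv2.INTER_CUBIC))
E
```

```text
[[-0.25  0.19  0.72]
 [-0.77  0.09  0.42]
 [-0.78  0.5  -0.5 ]] [553.9716142  -34.67478933  21.22205769]
```

View pics/side4c.png

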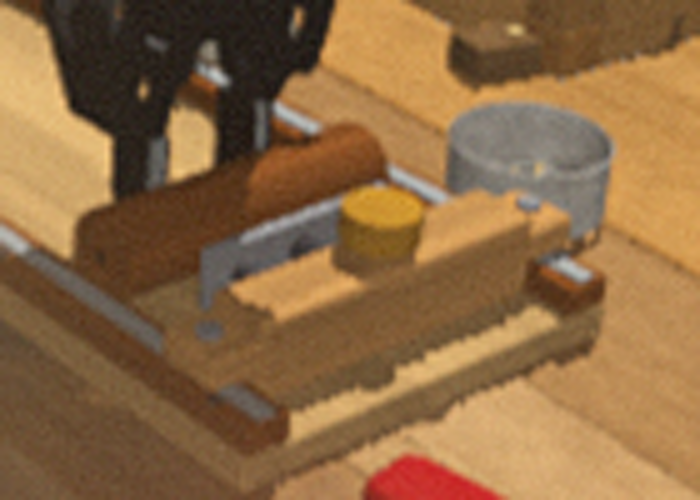

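The dowel is right up near the pad, with no contact force yet, so I keep creeping.

Request:
jog_arm --deltas '[{"gripper": 0.5, "tx": 0, "ty": -0.8, "tz": 0, "wx": 0, "wy": 0, "wz": 0}, {"gripper": 0.5, "tx": 0, "ty": -0.8, "tz": 0, "wx": 0, "wy": 0, "wz": 0}]'

```text
time: 7.8
tcp_pos: [553.9, -35.5, 21.2]
eef_rot: [0.002, 0.692, 0.722, 0.002]
wrist_force: [0.1, 0.3, -0.3]
opening: 0.501
```

Request:
jog_arm --deltas '[{"gripper": 0.5, "tx": 0, "ty": -0.7, "tz": 0, "wx": 0, "wy": 0, "wz": 0}, {"gripper": 0.5, "tx": 0, "ty": -0.7, "tz": 0, "wx": 0, "wy": 0, "wz": 0}]'

```text
time: 8.0
tcp_pos: [554.0, -36.3, 21.2]
eef_rot: [0.002, 0.692, 0.722, 0.002]
wrist_force: [0.3, 0.2, 0.5]
opening: 0.504
```

Request:
jog_arm --deltas '[{"gripper": 0.5, "tx": 0, "ty": -0.7, "tz": 0, "wx": 0, "wy": 0, "wz": 0}, {"gripper": 0.5, "tx": 0, "ty": -0.7, "tz": 0, "wx": 0, "wy": 0, "wz": 0}]'

```text
time: 8.2
tcp_pos: [554.0, -37.1, 21.2]
eef_rot: [0.002, 0.692, 0.722, 0.002]
wrist_force: [0.9, -0.1, -0.1]
opening: 0.499
```

Request:
jog_arm --deltas '[{"gripper": 0.5, "tx": 0, "ty": -0.7, "tz": 0, "wx": 0, "wy": 0, "wz": 0}, {"gripper": 0.5, "tx": 0, "ty": -0.7, "tz": 0, "wx": 0, "wy": 0, "wz": 0}]'

```text
time: 8.4
tcp_pos: [554.0, -37.9, 21.2]
eef_rot: [0.002, 0.692, 0.722, 0.002]
wrist_force: [-0.0, 0.9, -0.3]
opening: 0.501
```

Request:
jog_arm --deltas '[{"gripper": 0.5, "tx": 0, "ty": -0.6, "tz": 0, "wx": 0, "wy": 0, "wz": 0}, {"gripper": 0.5, "tx": 0, "ty": -0.6, "tz": 0, "wx": 0, "wy": 0, "wz": 0}]'

```text
time: 8.6
tcp_pos: [554.0, -38.6, 21.2]
eef_rot: [0.002, 0.692, 0.722, 0.002]
wrist_force: [-0.6, 0.9, 0.7]
opening: 0.497
```

```bash
python3 - <<'E'
from h import *
F=[]
for _ in range(4): F.append(bot.get_state()["wrist_force"]); bot.capture("side")
print(np.mean(F,0).round(2),bot.get_state()["tcp_pos"])
E
```

```text
[ 0.37  0.15 -0.1 ] [554.02297915 -38.49882197  21.22423737]
```

Request:
jog_arm --deltas '[{"gripper": 0.5, "tx": 0, "ty": -0.7, "tz": 0, "wx": 0, "wy": 0, "wz": 0}, {"gripper": 0.5, "tx": 0, "ty": -0.7, "tz": 0, "wx": 0, "wy": 0, "wz": 0}]'

```text
time: 9.0
tcp_pos: [554.0, -39.3, 21.2]
eef_rot: [0.002, 0.692, 0.722, 0.002]
wrist_force: [0.4, -0.3, -0.2]
opening: 0.498
```

Request:
jog_arm --deltas '[{"gripper": 0.5, "tx": 0, "ty": -0.6, "tz": 0, "wx": 0, "wy": 0, "wz": 0}, {"gripper": 0.5, "tx": 0, "ty": -0.6, "tz": 0, "wx": 0, "wy": 0, "wz": 0}]'

```text
time: 9.2
tcp_pos: [554.0, -39.9, 21.2]
eef_rot: [0.002, 0.692, 0.722, 0.002]
wrist_force: [-0.2, -0.3, -0.5]
opening: 0.498
```

```bash
cat > f.py <<'E'
from h import *
F=[]
for _ in range(4): F.append(bot.get_state()["wrist_force"]); bot.capture("side")
print(np.mean(F,0).round(2),bot.get_state()["tcp_pos"].round(2))
E
python3 f.py
```

```text
[-0.3  -0.47 -0.07] [554.01 -39.87  21.22]
```

Request:
jog_arm --deltas '[{"gripper": 0.5, "tx": 0, "ty": -0.7, "tz": 0, "wx": 0, "wy": 0, "wz": 0}, {"gripper": 0.5, "tx": 0, "ty": -0.7, "tz": 0, "wx": 0, "wy": 0, "wz": 0}]'

```text
time: 9.6
tcp_pos: [554.0, -40.6, 21.2]
eef_rot: [0.002, 0.692, 0.722, 0.002]
wrist_force: [-0.2, 0.2, -0.0]
opening: 0.498
```

Request:
jog_arm --deltas '[{"gripper": 0.5, "tx": 0, "ty": -0.6, "tz": 0, "wx": 0, "wy": 0, "wz": 0}, {"gripper": 0.5, "tx": 0, "ty": -0.6, "tz": 0, "wx": 0, "wy": 0, "wz": 0}]'

```text
time: 9.8
tcp_pos: [554.0, -41.3, 21.2]
eef_rot: [0.002, 0.692, 0.722, 0.002]
wrist_force: [-0.2, -0.1, 0.4]
opening: 0.499
```

```bash
python3 f.py; python3 -c "
from h import *
C,im=snap('side','side5'); i=cv2.imread('pics/side5.png')[200:270,290:390]; cv2.imwrite('pics/side5c.png',cv2.resize(i,None,fx=7,fy=7,interpolation=cv2.INTER_CUBIC))"
```

```text
[ 0.16 -0.31  0.17] [554.   -41.23  21.21]
```

View pics/side5c.png

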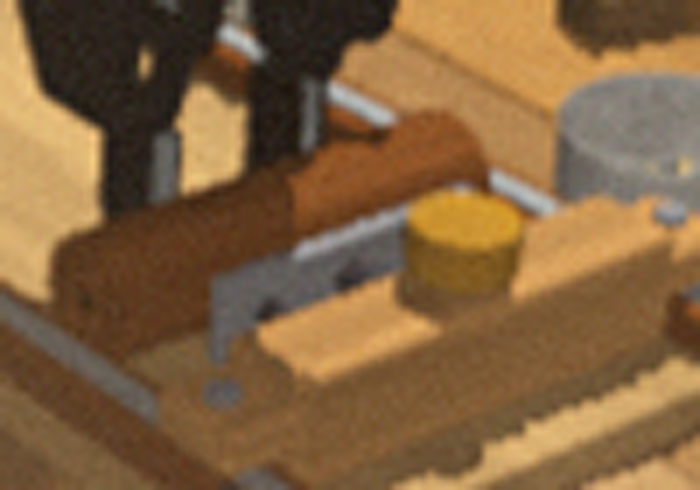

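Still no force; the dowel is close to the pad. I keep creeping.

Request:
jog_arm --deltas '[{"gripper": 0.5, "tx": 0, "ty": -0.7, "tz": 0, "wx": 0, "wy": 0, "wz": 0}, {"gripper": 0.5, "tx": 0, "ty": -0.7, "tz": 0, "wx": 0, "wy": 0, "wz": 0}]'

```text
time: 10.25
tcp_pos: [554.0, -42.0, 21.2]
eef_rot: [0.002, 0.692, 0.722, 0.002]
wrist_force: [-0.1, 0.5, 0.2]
opening: 0.501
```

Request:
jog_arm --deltas '[{"gripper": 0.5, "tx": 0, "ty": -0.6, "tz": 0, "wx": 0, "wy": 0, "wz": 0}, {"gripper": 0.5, "tx": 0, "ty": -0.6, "tz": 0, "wx": 0, "wy": 0, "wz": 0}]'

```text
time: 10.45
tcp_pos: [554.0, -42.6, 21.2]
eef_rot: [0.002, 0.692, 0.722, 0.002]
wrist_force: [0.8, 0.0, -0.1]
opening: 0.501
```

```bash
python3 f.py
```

```text
[0.6 0.3 0.4] [554.02 -42.6   21.23]
```

Request:
jog_arm --deltas '[{"gripper": 0.5, "tx": 0, "ty": -0.7, "tz": 0, "wx": 0, "wy": 0, "wz": 0}, {"gripper": 0.5, "tx": 0, "ty": -0.7, "tz": 0, "wx": 0, "wy": 0, "wz": 0}]'

```text
time: 10.85
tcp_pos: [554.0, -43.4, 21.2]
eef_rot: [0.002, 0.692, 0.722, 0.002]
wrist_force: [0.9, 0.0, 0.5]
opening: 0.497
```

Request:
jog_arm --deltas '[{"gripper": 0.5, "tx": 0, "ty": -0.6, "tz": 0, "wx": 0, "wy": 0, "wz": 0}, {"gripper": 0.5, "tx": 0, "ty": -0.6, "tz": 0, "wx": 0, "wy": 0, "wz": 0}]'

```text
time: 11.05
tcp_pos: [554.0, -44.0, 21.2]
eef_rot: [0.002, 0.692, 0.722, 0.002]
wrist_force: [-0.2, 0.9, 0.8]
opening: 0.5
```

```bash
python3 f.py
```

```text
[0.08 0.18 0.03] [554.02 -43.95  21.22]
```

Request:
jog_arm --deltas '[{"gripper": 0.5, "tx": 0, "ty": -0.7, "tz": 0, "wx": 0, "wy": 0, "wz": 0}, {"gripper": 0.5, "tx": 0, "ty": -0.7, "tz": 0, "wx": 0, "wy": 0, "wz": 0}]'

```text
time: 11.45
tcp_pos: [554.0, -44.7, 21.2]
eef_rot: [0.002, 0.692, 0.722, 0.002]
wrist_force: [-0.5, -0.2, 0.5]
opening: 0.5
```

Request:
jog_arm --deltas '[{"gripper": 0.5, "tx": 0, "ty": -0.6, "tz": 0, "wx": 0, "wy": 0, "wz": 0}, {"gripper": 0.5, "tx": 0, "ty": -0.6, "tz": 0, "wx": 0, "wy": 0, "wz": 0}]'

```text
time: 11.65
tcp_pos: [554.0, -45.4, 21.2]
eef_rot: [0.002, 0.692, 0.722, 0.002]
wrist_force: [-0.7, 0.2, 0.2]
opening: 0.503
```

```bash
python3 f.py
```

```text
[-0.28  0.12 -0.13] [554.03 -45.33  21.2 ]
```

Request:
jog_arm --deltas '[{"gripper": 0.5, "tx": 0, "ty": -0.7, "tz": 0, "wx": 0, "wy": 0, "wz": 0}, {"gripper": 0.5, "tx": 0, "ty": -0.7, "tz": 0, "wx": 0, "wy": 0, "wz": 0}]'

```text
time: 12.05
tcp_pos: [554.0, -46.1, 21.2]
eef_rot: [0.002, 0.692, 0.722, 0.002]
wrist_force: [1.4, 0.8, -0.3]
opening: 0.5
```

Request:
jog_arm --deltas '[{"gripper": 0.5, "tx": 0, "ty": -0.6, "tz": 0, "wx": 0, "wy": 0, "wz": 0}, {"gripper": 0.5, "tx": 0, "ty": -0.6, "tz": 0, "wx": 0, "wy": 0, "wz": 0}]'

```text
time: 12.25
tcp_pos: [554.0, -46.8, 21.2]
eef_rot: [0.002, 0.692, 0.722, 0.002]
wrist_force: [-0.5, -0.1, -0.5]
opening: 0.502
```

```bash
python3 f.py; python3 - <<'E'
from h import *
for n in("side","scene"):
    C,im=snap(n,n+"6")
    for k,z in(("dowel",32),("stop",14)):
        for d in bot.place_of(n,k)[:2]: print(n,k,round(d["conf"],2),np.round(d["xy"],1),ray(C,d["xy"],z).round(1))
E
```

```text
[-0.31  0.27  0.01] [554.01 -46.69  21.21]
side dowel 0.89 [332.9 234.1] [553.6 -80.9  32. ]
side dowel 0.57 [153.3 204.5] [313.9 216.5  32. ]
side stop 0.55 [350.1 251.7] [ 559.9 -124.7   14. ]
scene dowel 0.71 [349.1 310. ] [319.2 252.7  32. ]
scene dowel 0.69 [297.2 178.6] [563.9 -95.1  32. ]
scene stop 0.94 [304.7 178.6] [ 558.2 -129.4   14. ]
```

Request:
jog_arm --deltas '[{"gripper": 0.5, "tx": 0, "ty": -0.7, "tz": 0, "wx": 0, "wy": 0, "wz": 0}, {"gripper": 0.5, "tx": 0, "ty": -0.7, "tz": 0, "wx": 0, "wy": 0, "wz": 0}]'

```text
time: 12.95
tcp_pos: [554.1, -47.4, 21.2]
eef_rot: [0.002, 0.692, 0.722, 0.002]
wrist_force: [0.3, -0.9, 0.8]
opening: 0.5
```

Request:
jog_arm --deltas '[{"gripper": 0.5, "tx": 0, "ty": -0.6, "tz": 0, "wx": 0, "wy": 0, "wz": 0}, {"gripper": 0.5, "tx": 0, "ty": -0.6, "tz": 0, "wx": 0, "wy": 0, "wz": 0}]'

```text
time: 13.15
tcp_pos: [554.0, -48.1, 21.2]
eef_rot: [0.002, 0.692, 0.722, 0.002]
wrist_force: [0.4, 0.7, -0.1]
opening: 0.501
```

```bash
python3 f.py
```

```text
[ 0.11 -0.06 -0.04] [554.02 -48.03  21.21]
```

Request:
jog_arm --deltas '[{"gripper": 0.5, "tx": 0, "ty": -0.7, "tz": 0, "wx": 0, "wy": 0, "wz": 0}, {"gripper": 0.5, "tx": 0, "ty": -0.7, "tz": 0, "wx": 0, "wy": 0, "wz": 0}]'

```text
time: 13.55
tcp_pos: [554.0, -48.5, 21.2]
eef_rot: [0.002, 0.692, 0.722, 0.002]
wrist_force: [-0.2, 2.9, -0.4]
opening: 0.51
```

Request:
jog_arm --deltas '[{"gripper": 0.5, "tx": 0, "ty": -0.6, "tz": 0, "wx": 0, "wy": 0, "wz": 0}, {"gripper": 0.5, "tx": 0, "ty": -0.6, "tz": 0, "wx": 0, "wy": 0, "wz": 0}]'

```text
time: 13.75
tcp_pos: [554.0, -48.6, 21.2]
eef_rot: [0.002, 0.692, 0.722, 0.002]
wrist_force: [0.1, 5.1, 0.5]
opening: 0.503
```

```bash
python3 f.py
```

```text
[0.34 4.77 0.26] [553.95 -48.6   21.23]
```

Contact: about 4.8 N against the pad. I back off, lift, and go behind the keeper tab with the fingers shut.

Request:
jog_arm --deltas '[{"gripper": 0.5, "tx": 0, "ty": 3, "tz": 0, "wx": 0, "wy": 0, "wz": 0}, {"gripper": 0.5, "tx": 0, "ty": 10, "tz": 0, "wx": 0, "wy": 0, "wz": 0}, {"gripper": 0.5, "tx": -1, "ty": 18, "tz": 0, "wx": 0, "wy": 0, "wz": 0}, {"gripper": 0.5, "tx": -1, "ty": 22, "tz": 30, "wx": 0, "wy": 0, "wz": 0}, {"gripper": 0.2, "tx": -1, "ty": 25, "tz": 70, "wx": 0, "wy": 0, "wz": 0}, {"gripper": 0, "tx": -3, "ty": 60, "tz": 110, "wx": 0, "wy": 0, "wz": 0}, {"gripper": 0, "tx": -5, "ty": 105, "tz": 120, "wx": 0, "wy": 0, "wz": 0}, {"gripper": 0, "tx": -7, "ty": 150, "tz": 120, "wx": 0, "wy": 0, "wz": 0}, {"gripper": 0, "tx": -10, "ty": 195, "tz": 120, "wx": 0, "wy": 0, "wz": 0}, {"gripper": 0, "tx": -12, "ty": 240, "tz": 120, "wx": 0, "wy": 0, "wz": 0}, {"gripper": 0, "tx": -14, "ty": 280, "tz": 110, "wx": 0, "wy": 0, "wz": 0}, {"gripper": 0, "tx": -15, "ty": 293, "tz": 100, "wx": 0, "wy": 0, "wz": 0}, {"gripper": 0, "tx": -15, "ty": 293, "tz": 100, "wx": 0, "wy": 0, "wz": 0}, {"gripper": 0, "tx": -15, "ty": 293, "tz": 100, "wx": 0, "wy": 0, "wz": 0}]'

```text
time: 15.35
tcp_pos: [538.3, 243.8, 120.7]
eef_rot: [0.001, 0.691, 0.722, 0.001]
wrist_force: [-0.3, -0.1, -0.2]
opening: -0.001
```

```bash
python3 f.py; python3 - <<'E'
from h import *
C,im=snap("scene","scene7"); W=snap("wrist","wrist7")
for k,z in(("dowel",32),("stop",14)):
    for d in bot.place_of("scene",k)[:2]: print(k,round(d["conf"],2),np.round(d["xy"],1),ray(C,d["xy"],z).round(1))
a=cv2.resize(cv2.imread("pics/scene7.png")[140:280,180:380],None,fx=2.5,fy=2.5); b=cv2.imread("pics/side6.png")
C,im=snap("side","side7"); b=cv2.resize(cv2.imread("pics/side7.png")[100:280,180:420],None,fx=2,fy=2)
c=np.zeros((360,780,3),np.uint8); a=cv2.resize(a,(380,266)); b=cv2.resize(b,(400,300)); c[:266,:380]=a;c[:300,380:]=b; cv2.imwrite("pics/c7.png",c)
E
```

```text
[-0.45  0.05 -0.18] [539.33 243.11 121.6 ]
dowel 0.94 [351.6 311.3] [314.6 253.7  32. ]
dowel 0.79 [295.6 180.3] [564.4 -86.3  32. ]
stop 0.62 [306.1 180.8] [ 550.9 -121.1   14. ]
```

View pics/c7.png

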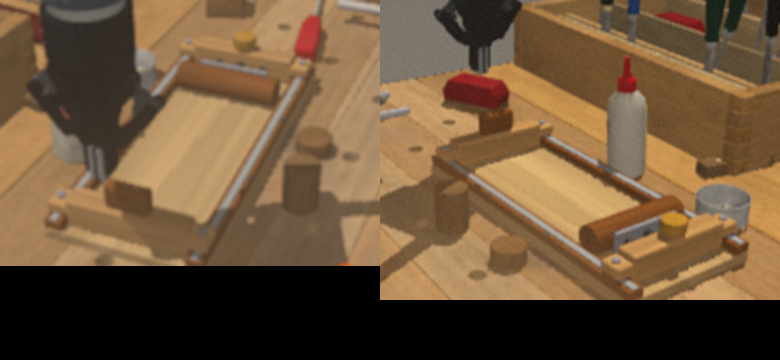

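The dowel rests at the pad and is square. The fingers are shut and behind the tab, above it. I go down to tab height and close in.

Request:
jog_arm --deltas '[{"gripper": 0, "tx": 0, "ty": 0, "tz": -30, "wx": 0, "wy": 0, "wz": 0}, {"gripper": 0, "tx": 0, "ty": 0, "tz": -55, "wx": 0, "wy": 0, "wz": 0}, {"gripper": 0, "tx": 0, "ty": 0, "tz": -63, "wx": 0, "wy": 0, "wz": 0}, {"gripper": 0, "tx": 0, "ty": 0, "tz": -63, "wx": 0, "wy": 0, "wz": 0}, {"gripper": 0, "tx": 0, "ty": 0, "tz": -63, "wx": 0, "wy": 0, "wz": 0}]'

```text
time: 16.3
tcp_pos: [539.8, 244.1, 59.2]
eef_rot: [0.002, 0.692, 0.722, 0.003]
wrist_force: [0.2, 1.0, 0.5]
opening: -0.001
```

```bash
python3 f.py; python3 - <<'E'
from h import *
C,im=snap("wrist","wrist8")
cv2.imwrite("pics/wrist8c.png",cv2.imread("pics/wrist8.png")[100:420])
E
```

```text
[ 0.5   0.37 -0.01] [539.91 244.19  59.58]
```

View pics/wrist8c.png

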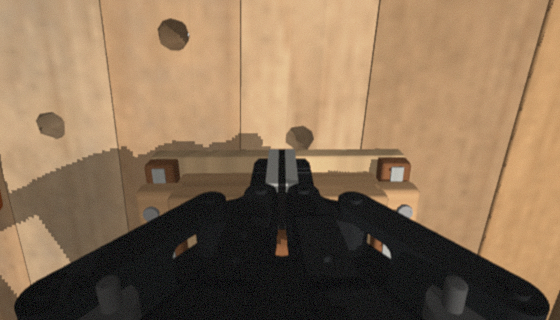

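The fingertips sit just behind the keeper, centred. I approach.

Request:
jog_arm --deltas '[{"gripper": 0, "tx": 0, "ty": -4, "tz": -1, "wx": 0, "wy": 0, "wz": 0}, {"gripper": 0, "tx": 0, "ty": -8, "tz": -1, "wx": 0, "wy": 0, "wz": 0}, {"gripper": 0, "tx": 0, "ty": -12, "tz": -1, "wx": 0, "wy": 0, "wz": 0}, {"gripper": 0, "tx": 0, "ty": -16, "tz": -1, "wx": 0, "wy": 0, "wz": 0}, {"gripper": 0, "tx": 0, "ty": -20, "tz": -1, "wx": 0, "wy": 0, "wz": 0}, {"gripper": 0, "tx": 0, "ty": -24, "tz": -1, "wx": 0, "wy": 0, "wz": 0}, {"gripper": 0, "tx": 0, "ty": -27, "tz": -1, "wx": 0, "wy": 0, "wz": 0}, {"gripper": 0, "tx": 0, "ty": -30, "tz": -1, "wx": 0, "wy": 0, "wz": 0}, {"gripper": 0, "tx": 0, "ty": -32, "tz": -1, "wx": 0, "wy": 0, "wz": 0}]'

```text
time: 17.45
tcp_pos: [540.2, 212.3, 58.4]
eef_rot: [0.002, 0.692, 0.722, 0.004]
wrist_force: [1.3, 3.6, -2.6]
opening: -0.001
```

Contact with the keeper at about 3.6 N, i.e. its friction. I push it along the lane, following the tilt.

Request:
jog_arm --deltas '[{"gripper": 0, "tx": 0, "ty": -5, "tz": 0, "wx": 0, "wy": 0, "wz": 0}, {"gripper": 0, "tx": 0.5, "ty": -11, "tz": 0, "wx": 0, "wy": 0, "wz": 0}, {"gripper": 0, "tx": 1, "ty": -18, "tz": 0, "wx": 0, "wy": 0, "wz": 0}, {"gripper": 0, "tx": 1, "ty": -26, "tz": 0, "wx": 0, "wy": 0, "wz": 0}, {"gripper": 0, "tx": 1.5, "ty": -34, "tz": 0, "wx": 0, "wy": 0, "wz": 0}, {"gripper": 0, "tx": 2, "ty": -42, "tz": 0, "wx": 0, "wy": 0, "wz": 0}, {"gripper": 0, "tx": 2, "ty": -50, "tz": 0, "wx": 0, "wy": 0, "wz": 0}, {"gripper": 0, "tx": 2.5, "ty": -58, "tz": 0, "wx": 0, "wy": 0, "wz": 0}, {"gripper": 0, "tx": 3, "ty": -66, "tz": 0, "wx": 0, "wy": 0, "wz": 0}, {"gripper": 0, "tx": 3, "ty": -74, "tz": 0, "wx": 0, "wy": 0, "wz": 0}, {"gripper": 0, "tx": 3.5, "ty": -82, "tz": 0, "wx": 0, "wy": 0, "wz": 0}, {"gripper": 0, "tx": 4, "ty": -90, "tz": 0, "wx": 0, "wy": 0, "wz": 0}, {"gripper": 0, "tx": 4.5, "ty": -98, "tz": 0, "wx": 0, "wy": 0, "wz": 0}, {"gripper": 0, "tx": 5, "ty": -105, "tz": 0, "wx": 0, "wy": 0, "wz": 0}, {"gripper": 0, "tx": 5, "ty": -110, "tz": 0, "wx": 0, "wy": 0, "wz": 0}, {"gripper": 0, "tx": 5, "ty": -114, "tz": 0, "wx": 0, "wy": 0, "wz": 0}, {"gripper": 0, "tx": 5, "ty": -116, "tz": 0, "wx": 0, "wy": 0, "wz": 0}, {"gripper": 0, "tx": 5, "ty": -116, "tz": 0, "wx": 0, "wy": 0, "wz": 0}]'

```text
time: 19.25
tcp_pos: [544.9, 95.8, 58.4]
eef_rot: [0.002, 0.692, 0.722, 0.003]
wrist_force: [-0.3, 0.9, -0.5]
opening: -0.003
```

```bash
python3 f.py; python3 - <<'E'
from h import *
for n in("scene","side"):
  C,im=snap(n,n+"9")
  for k,z in(("dowel",32),("stop",14),("keeper",14)):
    for d in bot.place_of(n,k)[:2]: print(k,round(d["conf"],2),np.round(d["xy"],1),ray(C,d["xy"],z).round(1))
b=cv2.imread("pics/side9.png")[130:280,190:420]; cv2.imwrite("pics/side9c.png",cv2.resize(b,None,fx=3,fy=3))
E
```

```text
[-0.31  0.37  0.  ] [544.48  96.01  58.2 ]
dowel 0.89 [351.2 311.7] [314.9 254.8  32. ]
stop 0.68 [304.7 181.5] [ 552.9 -116.6   14. ]
stop 0.17 [277.7 221.3] [543.9  58.7  14. ]
keeper 0.75 [274.5 222.6] [548.2  65.8  14. ]
dowel 0.58 [332.6 233.3] [555.1 -78.2  32. ]
dowel 0.47 [286.7 214.3] [526.1  32.3  32. ]
stop 0.84 [347.4 249.8] [ 560.1 -116.9   14. ]
keeper 0.57 [287.7 215.6] [545.   55.1  14. ]
```

View pics/side9c.png

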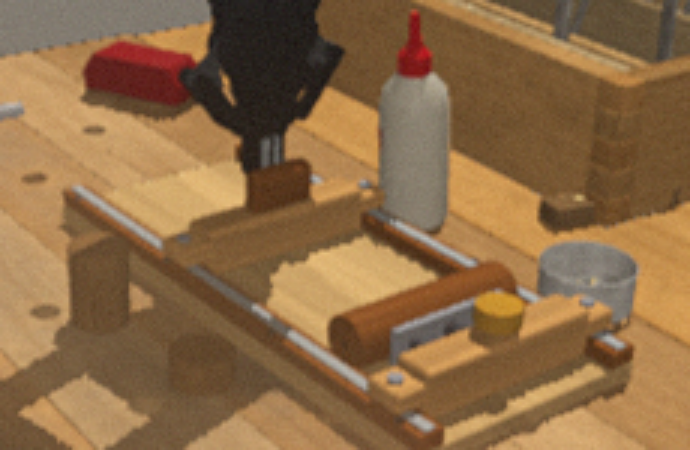

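The keeper is moving with the fingers (face at y≈60) and the dowel is still on the pad. I continue to about 18 mm short of contact, then creep.

Request:
jog_arm --deltas '[{"gripper": 0, "tx": 0.5, "ty": -5, "tz": 0, "wx": 0, "wy": 0, "wz": 0}, {"gripper": 0, "tx": 1, "ty": -11, "tz": 0, "wx": 0, "wy": 0, "wz": 0}, {"gripper": 0, "tx": 1, "ty": -18, "tz": 0, "wx": 0, "wy": 0, "wz": 0}, {"gripper": 0, "tx": 1.5, "ty": -26, "tz": 0, "wx": 0, "wy": 0, "wz": 0}, {"gripper": 0, "tx": 2, "ty": -34, "tz": 0, "wx": 0, "wy": 0, "wz": 0}, {"gripper": 0, "tx": 2, "ty": -42, "tz": 0, "wx": 0, "wy": 0, "wz": 0}, {"gripper": 0, "tx": 2.5, "ty": -50, "tz": 0, "wx": 0, "wy": 0, "wz": 0}, {"gripper": 0, "tx": 3, "ty": -58, "tz": 0, "wx": 0, "wy": 0, "wz": 0}, {"gripper": 0, "tx": 3, "ty": -66, "tz": 0, "wx": 0, "wy": 0, "wz": 0}, {"gripper": 0, "tx": 3.5, "ty": -74, "tz": 0, "wx": 0, "wy": 0, "wz": 0}, {"gripper": 0, "tx": 4, "ty": -82, "tz": 0, "wx": 0, "wy": 0, "wz": 0}, {"gripper": 0, "tx": 4.5, "ty": -89, "tz": 0, "wx": 0, "wy": 0, "wz": 0}, {"gripper": 0, "tx": 4.5, "ty": -95, "tz": 0, "wx": 0, "wy": 0, "wz": 0}, {"gripper": 0, "tx": 5, "ty": -99, "tz": 0, "wx": 0, "wy": 0, "wz": 0}, {"gripper": 0, "tx": 5, "ty": -102, "tz": 0, "wx": 0, "wy": 0, "wz": 0}, {"gripper": 0, "tx": 5, "ty": -104, "tz": 0, "wx": 0, "wy": 0, "wz": 0}]'

```text
time: 21.45
tcp_pos: [550.1, -8.0, 58.4]
eef_rot: [0.002, 0.692, 0.722, 0.004]
wrist_force: [-1.5, 4.3, 1.1]
opening: 0.001
```

Request:
jog_arm --deltas '[{"gripper": 0, "tx": 0, "ty": -1, "tz": 0, "wx": 0, "wy": 0, "wz": 0}, {"gripper": 0, "tx": 0, "ty": -2, "tz": 0, "wx": 0, "wy": 0, "wz": 0}, {"gripper": 0, "tx": 0, "ty": -3, "tz": 0, "wx": 0, "wy": 0, "wz": 0}, {"gripper": 0, "tx": 0, "ty": -4, "tz": 0, "wx": 0, "wy": 0, "wz": 0}, {"gripper": 0, "tx": 0, "ty": -5, "tz": 0, "wx": 0, "wy": 0, "wz": 0}]'

```text
time: 21.95
tcp_pos: [550.3, -13.0, 58.4]
eef_rot: [0.002, 0.692, 0.722, 0.004]
wrist_force: [0.6, 4.6, -0.3]
opening: -0.0
```

Request:
jog_arm --deltas '[{"gripper": 0, "tx": 0, "ty": -0.7, "tz": 0, "wx": 0, "wy": 0, "wz": 0}, {"gripper": 0, "tx": 0, "ty": -1.4, "tz": 0, "wx": 0, "wy": 0, "wz": 0}, {"gripper": 0, "tx": 0, "ty": -2, "tz": 0, "wx": 0, "wy": 0, "wz": 0}, {"gripper": 0, "tx": 0, "ty": -2.7, "tz": 0, "wx": 0, "wy": 0, "wz": 0}]'

```text
time: 22.35
tcp_pos: [550.4, -15.7, 58.4]
eef_rot: [0.002, 0.692, 0.722, 0.004]
wrist_force: [0.3, 3.2, -0.2]
opening: -0.0
```

Request:
jog_arm --deltas '[{"gripper": 0, "tx": 0, "ty": -0.7, "tz": 0, "wx": 0, "wy": 0, "wz": 0}, {"gripper": 0, "tx": 0, "ty": -1.4, "tz": 0, "wx": 0, "wy": 0, "wz": 0}, {"gripper": 0, "tx": 0, "ty": -2, "tz": 0, "wx": 0, "wy": 0, "wz": 0}]'

```text
time: 22.65
tcp_pos: [550.5, -17.8, 58.4]
eef_rot: [0.002, 0.692, 0.722, 0.004]
wrist_force: [1.4, 3.6, 0.1]
opening: -0.001
```

Request:
jog_arm --deltas '[{"gripper": 0, "tx": 0, "ty": -0.7, "tz": 0, "wx": 0, "wy": 0, "wz": 0}, {"gripper": 0, "tx": 0, "ty": -1.4, "tz": 0, "wx": 0, "wy": 0, "wz": 0}]'

```text
time: 22.85
tcp_pos: [550.6, -19.2, 58.4]
eef_rot: [0.002, 0.692, 0.722, 0.004]
wrist_force: [0.7, 4.3, -1.0]
opening: -0.0
```

Request:
jog_arm --deltas '[{"gripper": 0, "tx": 0, "ty": -0.6, "tz": 0, "wx": 0, "wy": 0, "wz": 0}, {"gripper": 0, "tx": 0, "ty": -1.2, "tz": 0, "wx": 0, "wy": 0, "wz": 0}]'

```text
time: 23.05
tcp_pos: [550.6, -20.5, 58.4]
eef_rot: [0.002, 0.692, 0.722, 0.004]
wrist_force: [-0.5, 4.3, -0.0]
opening: 0.001
```

Request:
jog_arm --deltas '[{"gripper": 0, "tx": 0, "ty": -0.6, "tz": 0, "wx": 0, "wy": 0, "wz": 0}, {"gripper": 0, "tx": 0, "ty": -1.2, "tz": 0, "wx": 0, "wy": 0, "wz": 0}]'

```text
time: 23.25
tcp_pos: [550.7, -21.7, 58.4]
eef_rot: [0.002, 0.692, 0.722, 0.004]
wrist_force: [0.5, 4.3, -1.0]
opening: 0.001
```

Request:
jog_arm --deltas '[{"gripper": 0, "tx": 0, "ty": -0.7, "tz": 0, "wx": 0, "wy": 0, "wz": 0}, {"gripper": 0, "tx": 0, "ty": -0.7, "tz": 0, "wx": 0, "wy": 0, "wz": 0}]'

```text
time: 23.45
tcp_pos: [550.7, -22.6, 58.4]
eef_rot: [0.003, 0.692, 0.722, 0.004]
wrist_force: [0.6, 2.8, -1.8]
opening: -0.0
```

Request:
jog_arm --deltas '[{"gripper": 0, "tx": 0, "ty": -0.7, "tz": 0, "wx": 0, "wy": 0, "wz": 0}, {"gripper": 0, "tx": 0, "ty": -0.7, "tz": 0, "wx": 0, "wy": 0, "wz": 0}]'

```text
time: 23.65
tcp_pos: [550.8, -23.4, 58.4]
eef_rot: [0.003, 0.692, 0.722, 0.004]
wrist_force: [0.7, 3.1, -1.6]
opening: -0.002
```

Request:
jog_arm --deltas '[{"gripper": 0, "tx": 0, "ty": -0.8, "tz": 0, "wx": 0, "wy": 0, "wz": 0}, {"gripper": 0, "tx": 0, "ty": -0.8, "tz": 0, "wx": 0, "wy": 0, "wz": 0}]'

```text
time: 23.85
tcp_pos: [550.8, -24.3, 58.4]
eef_rot: [0.003, 0.692, 0.722, 0.004]
wrist_force: [0.8, 3.6, -0.8]
opening: 0.001
```

Request:
jog_arm --deltas '[{"gripper": 0, "tx": 0, "ty": -0.7, "tz": 0, "wx": 0, "wy": 0, "wz": 0}, {"gripper": 0, "tx": 0, "ty": -0.7, "tz": 0, "wx": 0, "wy": 0, "wz": 0}]'

```text
time: 24.05
tcp_pos: [550.8, -25.1, 58.4]
eef_rot: [0.003, 0.692, 0.722, 0.004]
wrist_force: [1.2, 3.6, -0.3]
opening: 0.002
```

Request:
jog_arm --deltas '[{"gripper": 0, "tx": 0, "ty": -0.7, "tz": 0, "wx": 0, "wy": 0, "wz": 0}, {"gripper": 0, "tx": 0, "ty": -0.7, "tz": 0, "wx": 0, "wy": 0, "wz": 0}]'

```text
time: 24.25
tcp_pos: [550.9, -25.8, 58.4]
eef_rot: [0.003, 0.692, 0.722, 0.004]
wrist_force: [0.5, 3.6, -1.1]
opening: -0.001
```

Request:
jog_arm --deltas '[{"gripper": 0, "tx": 0, "ty": -0.7, "tz": 0, "wx": 0, "wy": 0, "wz": 0}, {"gripper": 0, "tx": 0, "ty": -0.7, "tz": 0, "wx": 0, "wy": 0, "wz": 0}]'

```text
time: 24.45
tcp_pos: [550.9, -26.6, 58.4]
eef_rot: [0.003, 0.692, 0.722, 0.004]
wrist_force: [0.8, 3.4, -1.3]
opening: -0.004
```

Request:
jog_arm --deltas '[{"gripper": 0, "tx": 0, "ty": -0.7, "tz": 0, "wx": 0, "wy": 0, "wz": 0}, {"gripper": 0, "tx": 0, "ty": -0.7, "tz": 0, "wx": 0, "wy": 0, "wz": 0}]'

```text
time: 24.65
tcp_pos: [551.0, -26.7, 58.5]
eef_rot: [0.002, 0.692, 0.722, 0.004]
wrist_force: [0.8, 8.3, -0.5]
opening: -0.002
```

Contact at y≈-26.7, as predicted. I read the force averaged.

```bash
python3 f.py
```

```text
[ 1.19  7.75 -0.81] [550.92 -26.7   58.44]
```

Request:
jog_arm --deltas '[{"gripper": 0, "tx": 0, "ty": -0.8, "tz": 0, "wx": 0, "wy": 0, "wz": 0}, {"gripper": 0, "tx": 0, "ty": -0.8, "tz": 0, "wx": 0, "wy": 0, "wz": 0}, {"gripper": 0, "tx": 0, "ty": -0.8, "tz": 0, "wx": 0, "wy": 0, "wz": 0}]'

```text
time: 25.15
tcp_pos: [551.0, -26.7, 58.5]
eef_rot: [0.002, 0.692, 0.722, 0.005]
wrist_force: [1.3, 9.1, -0.9]
opening: 0.001
```

```bash
python3 f.py
```

```text
[ 1.26  9.37 -0.68] [550.94 -26.69  58.47]
```

Request:
jog_arm --deltas '[{"gripper": 0, "tx": 0, "ty": -0.9, "tz": 0, "wx": 0, "wy": 0, "wz": 0}, {"gripper": 0, "tx": 0, "ty": -0.9, "tz": 0, "wx": 0, "wy": 0, "wz": 0}, {"gripper": 0, "tx": 0, "ty": -0.9, "tz": 0, "wx": 0, "wy": 0, "wz": 0}]'

```text
time: 25.65
tcp_pos: [550.9, -26.7, 58.5]
eef_rot: [0.002, 0.692, 0.722, 0.005]
wrist_force: [1.6, 9.9, -0.9]
opening: -0.005
```

```bash
python3 f.py
```

```text
[ 1.42  9.62 -0.93] [550.93 -26.72  58.48]
```

About 9.7 N at the wrist less about 3.7 N of friction gives about 6 N on the dowel. I let go by backing straight off, then lifting.

Request:
jog_arm --deltas '[{"gripper": 0, "tx": 0, "ty": 1, "tz": 0, "wx": 0, "wy": 0, "wz": 0}, {"gripper": 0, "tx": 0, "ty": 4, "tz": 0, "wx": 0, "wy": 0, "wz": 0}, {"gripper": 0, "tx": 0, "ty": 10, "tz": 0, "wx": 0, "wy": 0, "wz": 0}, {"gripper": 0, "tx": 0, "ty": 20, "tz": 0, "wx": 0, "wy": 0, "wz": 0}, {"gripper": 0, "tx": 0, "ty": 30, "tz": 10, "wx": 0, "wy": 0, "wz": 0}, {"gripper": 0, "tx": 0, "ty": 40, "tz": 40, "wx": 0, "wy": 0, "wz": 0}, {"gripper": 0, "tx": 0, "ty": 50, "tz": 80, "wx": 0, "wy": 0, "wz": 0}, {"gripper": 0, "tx": 0, "ty": 60, "tz": 120, "wx": 0, "wy": 0, "wz": 0}, {"gripper": 0, "tx": 0, "ty": 60, "tz": 120, "wx": 0, "wy": 0, "wz": 0}, {"gripper": 0, "tx": 0, "ty": 60, "tz": 120, "wx": 0, "wy": 0, "wz": 0}]'

```text
time: 26.85
tcp_pos: [551.5, 34.1, 180.0]
eef_rot: [0.003, 0.692, 0.722, 0.006]
wrist_force: [-0.6, 0.5, -0.4]
opening: 0.0
```

```bash
python3 f.py; python3 - <<'E'
from h import *
for n in("scene","side"):
  C,im=snap(n,n+"10")
  for k,z in(("dowel",32),("stop",14),("keeper",14)):
    for d in bot.place_of(n,k)[:2]: print(k,round(d["conf"],2),np.round(d["xy"],1),ray(C,d["xy"],z).round(1))
b=cv2.imread("pics/side10.png")[170:280,230:420]; cv2.imwrite("pics/side10c.png",cv2.resize(b,None,fx=4,fy=4))
E
```

```text
[-0.5   0.26 -0.26] [549.92  33.21 177.16]
dowel 0.62 [298.3 182.7] [554.  -78.9  32. ]
dowel 0.56 [349.9 310.7] [317.5 253.6  32. ]
stop 0.71 [306.4 179.6] [ 552.4 -126.6   14. ]
keeper 0.83 [296.3 194.6] [548.6 -54.3  14. ]
dowel 0.92 [331.1 235.7] [546.8 -83.9  32. ]
dowel 0.77 [151.8 206.5] [307.8 209.1  32. ]
stop 0.65 [347.8 253.4] [ 552.3 -126.9   14. ]
keeper 0.75 [324.  240.9] [543.7 -68.2  14. ]
```

View pics/side10c.png

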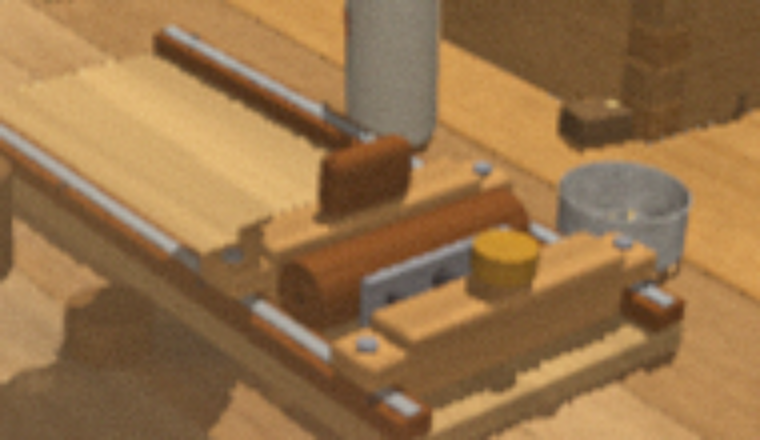

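The keeper is flush behind the dowel, the dowel is square on the pad, and the robot is clear. I hand it in.

```bash
python3 -c "
from plant import bot
print(bot.job_done())"
```

```text
the job is handed in; nothing more can be done
None
```

The dowel is trapped between the stop's pad and the keeper, and I handed the job in after about 27 s of robot time. The hand-in gives no verdict.

- **Rolling:** I pushed the dowel with the half-open fingers. Contact with the pad showed at about 4.8 N, and the keeper had not been touched.
- **Clamping:** With the fingers shut, I pushed the keeper by its tab. It took about 4 N to slide and met the dowel where I had predicted. I held about 9.6 N at the wrist, which leaves roughly 6 N on the dowel, and then backed straight off.

**Last checks:** The wrist force was back within noise of zero. The final picture shows the dowel square on the bed between the pad and the keeper, with the robot clear.

**What the checks could not show:**
- **Stop:** Network readings of its position scattered between about y = -117 and -130 mm during the job, both before and after the pushes. They are too coarse to confirm the 1.8 mm limit. The evidence that it held is that the force on it stayed below its 11 N slip limit and the fingers did not move on under load.
- **Grip left after letting go:** I could not measure it directly.
- **Pad position:** My first estimate of the pad face was several mm too near the dowel, so I found it by touch.

One move call was refused at the start because rows need all their keys; nothing moved.

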